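# Hold a heat sink flush on a tilted power module

## Robot

A 6-joint arm with a two-finger parallel gripper is mounted at the origin on the work surface. World frame = base frame: x ahead of the robot, y to its left, z up, the work surface at z = 0. Lengths are in m, angles in rad, forces in N, time in s.
With the tool pointing down it reaches from about 0.375 to 0.9 m from the base axis. Payload 3.1 kg.
Tool frame: the origin (TCP) lies midway between the tips of the shut fingers; the grasp point (between the pads) lies 19 mm behind it; z points along the fingers, y is the line along which they close (so a half turn about z gives the same grasp; the last joint's range is limited). The gripper opens to 85 mm and grips with 20 to 120 N. Pads are 22 mm wide; open, the fingers measure 114 mm over their backs; the gripper's body (76 mm by 85 mm) begins 54 mm behind the grasp point. The pads swing forward as they close: fully open they stand 13 mm farther back than shut.
Start: joints at [0.951, 0.527, 1.433, -0, 1.181, -0.178], TCP at [0.267, 0.565, 0.231] pointing down, gripper open.
Joint ranges: [-3.08, 3.08], [-0.75, 2.2], [0.22, 2.44], [-1.43, 4.57], [0, 2.65], [-2.85, 2.85]. Speed limits (rad/s): [2.79, 2.79, 3.14, 3.14, 3.14, 3.14].

## Interface

Orientations are given as a unit quaternion [x, y, z, w].
In Python, from station import manip gives the robot as it stands. The module is installed in compiled form; this text tells all that it offers.
- The arm moves only by the tool apply_moves, never from a script. Its arguments are lists of equal length, an entry for each row: "claw": the gripper's target within -1 to 1 (fully open at 1, half-way at 0, shut at -1); "travel": the shift along the tool's x, y, z scaled (see below), a list of three; "turn": the turn, a rotation vector about the tool's x, y, z scaled (see below), a list of three. In form: {"claw": [claw, ...], "travel": [[dx, dy, dz], ...], "turn": [[rx, ry, rz], ...]}. A call has 1 to 5 rows; each row is the pose to reach, as a shift and turn from the pose commanded when the call began, along the tool's axes at that moment, turning the shorter way round; what a row does not reach only later rows make up. The controller multiplies each number of a shift by 800 mm and each number of a turn by 180 degrees. A row lasts 1/12 s, in which the tool goes at most 41.7 mm and 7.16 degrees, less where a joint would pass 70% of its speed; a pose out of reach is approached as far as the arm can. A call with a number of a shift or a turn outside -1 to 1 is refused whole. A call with a gripper value outside its range is refused whole. The fingers move at their own pace and stop on an object; "newtons" is the grip in N (left out, the last holds). Time passes only in rows, so rows that repeat a pose let the fingers close. It gives the time, the measured TCP pose, the force, the opening and the grip force at its end, in the units of the state.
- manip.sense(): the state, without advancing time (a new reading comes with each control period).
- manip.snapshot(name): name is "side" or "top"; returns a dict with "pixels" (400x640x3 uint8, red, green, blue), "depth" (400x640 float32, m along the optical axis (not along the pixel's ray), 0 where there is no reading), "intrinsics" (3x3 intrinsics, pixels), "k1" (the pictures are not rectified: a ray, as slopes to the right and down, at radius r is drawn at 1 + k1 r^2 times it, then the intrinsics apply), "R" (3x3) and "t" (3): a world point X has camera coordinates R X + t. Camera axes: x right, y down, z forward; pixel columns grow to the right and rows downward; lengths in m; the calibration is good to about 2 mm. A picture is of the moment at which its call begins.
- manip.sign_off(): hands the job in; it is judged then, once.
The state is a dict: "t": time; "q": joint angles; "qd": joint speeds; "tau": joint torques, N m; "tcp_pos": TCP position; "tool_rot": TCP orientation; "force": force on the tool from outside, world axes, zero at the start; "ft_torque": the same for the moment, N m; "finger_gap": opening from 0.0 (shut) to 1.0 (fully open); "gripper_force": force on a finger pad.
Only numpy, scipy, OpenCV 4.12 (cv2) and the standard library are available. Lean on these libraries where they do the work, as an engineer would, in place of code of your own. Each camera call takes 0.05 s, during which the arm holds its last target. There are 200 camera calls.

## Task

Pick up the longer of the two bare aluminium heat sinks by its tall centre fin and bring it over to the power module clamped in the tilting work holder. Lay its flat underside fully flush on the module's sloped steel face, centred and lengthwise along the face (either way round), and press it on there with about 10 newtons, as you would while the adhesive grabs: finish while still gripping and pressing it, without letting go. Do not force the holder to another angle, and leave the other things on the bench where they are.

Things in the scene. Friction and masses are not known exactly. Their poses are not given: they have to be found in the camera images.
- sink: The longer aluminium heat sink, loose, standing on the bench on its flat base. Base plate 90 (x) by 56 (y) by 5 mm thick; on it stand low fins along x, tops 11 mm above the underside, and one tall thick centre fin to grip: 60 mm long along x, 10 mm thick (y), from the base up to 50 mm above the underside, centred. About 0.17 kg (varies by 15 %). Origin: centre of the flat underside; z points up through the centre fin, x runs along the fins (the long way).
- spare: A bystander: the smaller, square aluminium heat sink, base 50 by 50 mm, centre fin 30 mm long, 10 mm thick, 42 mm tall. Origin: centre of the underside. Stays where it is; it and the long one may lie in either's place.
- holder: Grey work holder fixed to the bench: base 140 (x) by 150 (y) mm, two uprights 12 mm thick at y = -66 and +66 mm (44 mm wide in x), tops 95 mm above the bench. Between them, on a stiff friction hinge along y, 83 mm above the bench, sits a tilting table 100 by 112 mm that carries the black power module between two low jaws (their tops 16 mm below the module's face). Origin: centre of the base's underside on the bench; x points away from the robot at yaw 0, z up.
- face (a point): Centre of the module's flat steel top face (92 mm along x by 60 mm along y; nothing stands above it), 30 mm above the hinge line. z is the outward normal of the face; y is horizontal, along the hinge; x runs up the slope. The face is tilted 0.2 to 0.55 rad (11 to 32 degrees) from level, sloping down towards the robot's side; the angle differs each time and stays during the job: the hinge slips only above a moment of about 3 N m.
- meter: Bystander: red handheld multimeter lying flat, 150 x 75 x 38 mm, origin at the centre of its underside.
- spool: Bystander: solder spool, 56 mm across, 40 mm tall, origin at the centre of its underside.
- jar: Bystander: amber glass jar with black cap, 56 mm across, 65 mm tall, origin at the centre of its underside.
- driver: Bystander: screwdriver lying on the bench.
- board: Bystander: green circuit board lying flat, 70 x 160 mm, parts up to 17 mm high, origin at the centre of its underside.
- pot: Bystander: white ceramic cup, 72 mm across, 100 mm tall, origin at the centre of its underside.
- bottle: Bystander: white plastic bottle, 60 mm across, 150 mm tall, origin at the centre of its underside.

How it is judged:
By the outcome, as a careful person would: the job done as asked, in the order asked, and still so for the second after the job is handed in, while the arm keeps its last pose, push and grip.
It also fails if it takes over 40 s, if anything falls off the work surface, if the arm or the gripper's body presses on something with over 40 N, if the wrist force passes 120 N, or if a joint passes its speed limit or range.

## Working session

There is one attempt and no reset: what is moved stays moved. The work goes in short steps, Python scripts to look and compute and a tool call to move; the robot and the scene stay as the last step left them, time stands still between calls to the robot, and variables do not carry over. Pictures are saved under pics/ and viewed, at most 10 in all, crops included, and the job is handed in when it is done.

Besides the shell and the picture viewer there is one more tool, called after "Call:" in YAML: its name, and indented under it one key for each argument. apply_moves: Moves the arm, as the interface text tells. Shifts and turns lie within -1 to 1; 1 stands for 800 mm of shift or 180 degrees of turn. Its arguments: {"type":"object","properties":{"claw":{"type":"array","items":{"type":"number"}},"travel":{"type":"array","items":{"type":"array","items":{"type":"number"}}},"turn":{"type":"array","items":{"type":"array","items":{"type":"number"}}},"newtons":{"type":"number"}},"required":["claw","travel","turn"]}

```bash
mkdir -p pics; cat > h.py <<'E'
import numpy as np, cv2
from station import manip
from scipy.spatial.transform import Rotation as Ro
def cloud(s):
    K=s["intrinsics"];h,w=s["depth"].shape
    u,v=np.meshgrid(np.arange(w),np.arange(h))
    xd=(u-K[0,2])/K[0,0];yd=(v-K[1,2])/K[1,1]
    x,y=xd.copy(),yd.copy()
    for _ in range(10):
        f=1+s["k1"]*(x*x+y*y);x,y=xd/f,yd/f
    d=s["depth"];P=np.stack([x*d,y*d,d],-1)
    W=(P-s["t"])@s["R"]
    W[d<=0]=np.nan
    return W
def rel(tp,tR,st=None,p0=None,R0=None):
    "shift (/0.8 m) and turn (/pi) in tool axes from pose p0,R0 to tp,tR"
    return np.round(R0.T@(np.array(tp)-p0)/0.8,4),np.round(Ro.from_matrix(R0.T@tR).as_rotvec()/np.pi,4)
E
python3 - <<'E'
from h import *
for n in("top","side"):
    s=manip.snapshot(n);np.savez(n,**s)
    cv2.imwrite(f"pics/{n}0.png",s["pixels"][...,::-1])
    print(n,s["intrinsics"],s["k1"],s["R"],s["t"])
st=manip.sense();print(st)
E
```

```text
top [[369.69537892   0.         315.65177664]
 [  0.         369.69537892 208.71637612]
 [  0.           0.           1.        ]] 0.006991279705437395 [[-0.02156906 -0.99961195 -0.01762761]
 [-0.98569848  0.02420975 -0.16677047]
 [ 0.16713251  0.01377842 -0.98583816]] [0.01342918 0.57138063 0.963135  ]
side [[391.25563074   0.         315.05993762]
 [  0.         391.25563074 204.32617248]
 [  0.           0.           1.        ]] -0.058355493384271394 [[ 0.99184973 -0.12737645  0.003058  ]
 [-0.07517709 -0.60442637 -0.79310603]
 [ 0.10287137  0.78641211 -0.60907592]] [-0.5446916   0.10948486  1.11872929]
{'t': 0.1, 'q': array([ 9.50480285e-01,  5.28390688e-01,  1.43378511e+00,  1.62698565e-05,
        1.18141530e+00, -1.78470802e-01]), 'qd': array([ 0.00099266, -0.00162881, -0.00236354,  0.00074757,  0.00185867,
       -0.0001724 ]), 'tau': array([-3.86081701e-04, -4.43304563e+01, -1.78586125e+01, -2.35029765e-04,
        3.86958549e-03,  3.79532523e-06]), 'tcp_pos': array([0.26682221, 0.56446004, 0.23041726]), 'tool_rot': array([ 2.19132823e-01,  9.75694526e-01, -9.17655332e-04, -3.95488035e-04]), 'force': array([ 1.19779491, -0.08133552, -0.6468067 ]), 'ft_torque': array([0.00381632, 0.01527329, 0.01574562]), 'gripper_force': 0.0, 'finger_gap': 0.9996800631281838}
```

View pics/top0.png

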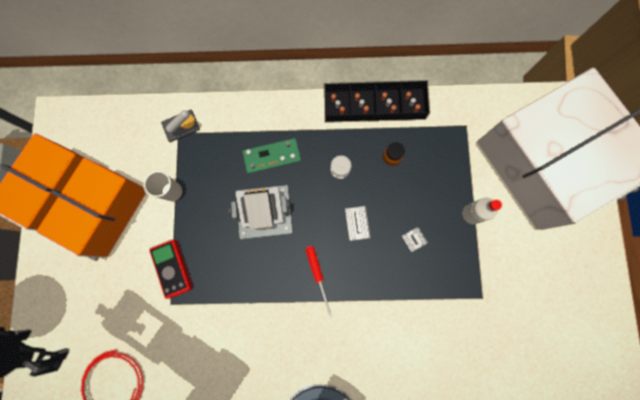

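View pics/side0.png

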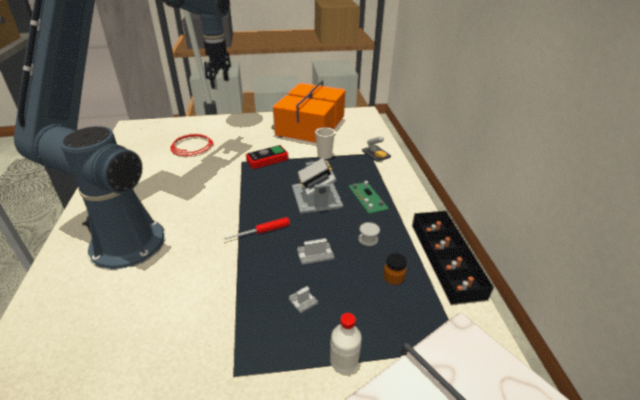

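The top picture shows the long sink at about (357,223), the spare at (414,239), and the module face at about (258,210). The side picture shows the sink at (316,250) and the face at (317,175). Next I'll measure the sink and the face from depth.

```bash
python3 - <<'E'
from h import *
for n,rs,rf in(("top",(335,200,380,248),(222,175,300,245)),("side",(290,230,345,270),(285,150,350,215))):
    s=dict(np.load(n+".npz"));W=cloud(s)
    A=W[rs[1]:rs[3],rs[0]:rs[2]].reshape(-1,3);A=A[np.isfinite(A).all(1)]
    print(n,"bench z",np.percentile(A[:,2],[5,25,50,75,95,99]))
    for nm,lo,hi in(("base",.004,.03),("fin",.04,.06)):
        B=A[(A[:,2]>lo)&(A[:,2]<hi)]
        r=cv2.minAreaRect(B[:,:2].astype(np.float32)*1000);print(nm,len(B),B.mean(0).round(4),r)
    F=W[rf[1]:rf[3],rf[0]:rf[2]].reshape(-1,3);F=F[np.isfinite(F).all(1)]
    C=F[F[:,2]>.09]
    rng=np.random.default_rng(0);best=None
    for _ in range(500):
        q=C[rng.choice(len(C),3,False)];m=np.cross(q[1]-q[0],q[2]-q[0]);L=np.linalg.norm(m)
        if L<1e-6: continue
        m/=L;m*=np.sign(m[2])
        if m[2]<.8: continue
        k=abs((C-q[0])@m)<.0025
        if best is None or k.sum()>best.sum(): best=k
    P=C[best];c=P.mean(0);m=np.linalg.svd(P-c)[2][2];m*=np.sign(m[2])
    tilt=np.arccos(m[2]);yaw=np.arctan2(-m[1],-m[0])
    y=np.array([-np.sin(yaw),np.cos(yaw),0]);x=np.cross(y,m)
    r=cv2.minAreaRect(np.stack([(P-c)@x,(P-c)@y],1).astype(np.float32)*1000)
    px=np.percentile((P-c)@x,[1,99]);py=np.percentile((P-c)@y,[1,99])
    print("face n",len(P),c.round(4),m.round(4),"tilt",tilt,"yaw",yaw,r,px,py)
    ctr=c+x*r[0][0]/1000+y*r[0][1]/1000;print("ctr",ctr.round(4), "resid",((P-c)@m).std())
    x0,y0,x1,y1=(200,170,440,260) if n=="top" else (270,140,350,280)
    cv2.imwrite(f"pics/{n}1.png",cv2.resize(s["pixels"][y0:y1,x0:x1,::-1],None,fx=3.3 if n=="top" else 4,fy=3.3 if n=="top" else 4,interpolation=2))
E
```

```text
top bench z [-0.00221033 -0.00019548  0.00156955  0.0043439   0.02117571  0.05087151]
base 474 [ 0.5345 -0.1151  0.008 ] ((532.8903198242188, -114.75672149658203), (124.17548370361328, 131.1956787109375), 88.81841278076172)
fin 90 [ 0.5358 -0.1137  0.0494] ((535.9631958007812, -113.93132019042969), (60.283935546875, 9.797637939453125), 6.638556003570557)
face n 675 [0.5637 0.148  0.111 ] [-0.4562 -0.0417  0.8889] tilt 0.4759111031662487 yaw 0.09107613752013853 ((-2.0799293518066406, 0.3899497985839844), (60.65333938598633, 92.06086730957031), 89.97518920898438) [-0.04578418  0.04245956] [-0.0292831   0.03016663]
ctr [0.5618 0.1483 0.1101] resid 0.001220056647590173
side bench z [-1.70194933e-03 -9.03186964e-05  1.20580037e-03  5.93365922e-03
  4.03266714e-02  5.00687633e-02]
base 441 [ 0.5351 -0.1233  0.0112] ((550.997314453125, -109.75225067138672), (127.97036743164062, 125.95062255859375), 87.24188232421875)
fin 111 [ 0.535  -0.1177  0.0474] ((535.2015380859375, -116.38697052001953), (59.8688850402832, 12.302679061889648), 8.025225639343262)
face n 301 [0.5626 0.1453 0.1106] [-0.4585 -0.0511  0.8872] tilt 0.47946417773857936 yaw 0.11097439226541064 ((-0.7166366577148438, 2.1048812866210938), (88.18836975097656, 66.55303192138672), 0.8905330300331116) [-0.04383116  0.04287104] [-0.02908309  0.03280199]
ctr [0.5617 0.1473 0.1103] resid 0.0011429667947871517
```

View pics/top1.png

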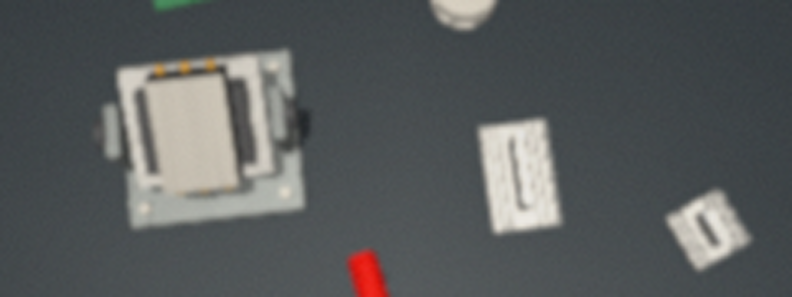

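The enlarged crop shows the long sink at about (520,177) with its fin near vertical, the face at about (190,135), and the spare at lower right. Top and side agree: sink at (0.5356,-0.115) with yaw 7.3°; face at (0.562,0.148,0.110) with tilt 0.477 and yaw 0.095.

```bash
cat >> h.py <<'E'
def down(yaw,tilt=0.):
    n=np.array([-np.sin(tilt)*np.cos(yaw),-np.sin(tilt)*np.sin(yaw),np.cos(tilt)])
    y=np.array([-np.sin(yaw),np.cos(yaw),0])
    return np.stack([np.cross(y,-n),y,-n],1)
def go(tp,tR):
    s=manip.sense();R0=Ro.from_quat(s["tool_rot"]).as_matrix()
    print("t",s["t"],"tcp",s["tcp_pos"].round(4),"F",s["force"].round(2),"gap",s["finger_gap"],"grip",s["gripper_force"])
    print(*rel(tp,tR,p0=s["tcp_pos"],R0=R0))
E
python3 -c "
from h import *
go([.5356,-.115,.2],down(.127))"
```

```text
t 0.1 tcp [0.2668 0.5645 0.2304] F [ 1.2  -0.08 -0.65] gap 0.9996800631281838 grip 0.0
[-0.6669 -0.624   0.039 ] [-0.0006 -0.0003 -0.1811]
```

Call:
apply_moves:
  claw: [1,1,1,1,1]
  travel:
    - [-0.667,-0.624,0.02]
    - [-0.667,-0.624,0.02]
    - [-0.667,-0.624,0.02]
    - [-0.667,-0.624,0.02]
    - [-0.667,-0.624,0.02]
  turn:
    - [0,0,-0.18]
    - [0,0,-0.18]
    - [0,0,-0.18]
    - [0,0,-0.18]
    - [0,0,-0.18]

```text
t: 0.52
tcp_pos: [0.3414, 0.3767, 0.2266]
tool_rot: [-0.065, 0.998, -0.0, -0.0]
force: [1.3, -0.8, -0.3]
finger_gap: 0.997
gripper_force: 0.0
```

```bash
python3 -c "
from h import *
go([.5356,-.115,.2],down(.127))"
```

```text
t 0.5167 tcp [0.3414 0.3767 0.2266] F [ 1.3  -0.82 -0.3 ] gap 0.9974278580620323 grip 0.0
[-0.161  -0.6409  0.0333] [-0.     -0.0001  0.001 ]
```

Call:
apply_moves:
  claw: [1,1,1,1,1]
  travel:
    - [-0.161,-0.641,0.02]
    - [-0.161,-0.641,0.02]
    - [-0.161,-0.641,0.02]
    - [-0.161,-0.641,0.02]
    - [-0.161,-0.641,0.02]
  turn:
    - [0,0,0]
    - [0,0,0]
    - [0,0,0]
    - [0,0,0]
    - [0,0,0]

```text
t: 0.93
tcp_pos: [0.4168, 0.182, 0.2205]
tool_rot: [-0.062, 0.998, -0.0, -0.0]
force: [1.5, 0.3, -0.8]
finger_gap: 1.002
gripper_force: 0.0
```

Call:
apply_moves:
  claw: [1,1,1,1,1]
  travel:
    - [-0.098,-0.388,0.02]
    - [-0.098,-0.388,0.02]
    - [-0.098,-0.388,0.02]
    - [-0.098,-0.388,0.02]
    - [-0.098,-0.388,0.02]
  turn:
    - [0,0,0]
    - [0,0,0]
    - [0,0,0]
    - [0,0,0]
    - [0,0,0]

```text
t: 1.35
tcp_pos: [0.4922, -0.012, 0.2099]
tool_rot: [-0.062, 0.998, 0.0, -0.0]
force: [1.7, 0.2, 0.1]
finger_gap: 0.999
gripper_force: 0.0
```

Call:
apply_moves:
  claw: [1,1,1,1,1]
  travel:
    - [-0.035,-0.138,0.02]
    - [-0.035,-0.138,0.02]
    - [-0.035,-0.138,0.02]
    - [-0.035,-0.138,0.02]
    - [-0.035,-0.138,0.02]
  turn:
    - [0,0,0]
    - [0,0,0]
    - [0,0,0]
    - [0,0,0]
    - [0,0,0]

```text
t: 1.77
tcp_pos: [0.5336, -0.1178, 0.1933]
tool_rot: [-0.06, 0.998, 0.0, -0.001]
force: [0.2, 1.5, 0.9]
finger_gap: 1.003
gripper_force: 0.0
```

```bash
python3 -c "
from h import *
go([.5356,-.115,.1],down(.127))
go([.5356,-.115,.018],down(.127))"
```

```text
t 1.7667 tcp [ 0.5336 -0.1178  0.1933] F [0.24 1.53 0.89] gap 1.0033381186659707 grip 0.0
[-0.003   0.003   0.1167] [ 0.0003 -0.0003 -0.0021]
t 1.7667 tcp [ 0.5336 -0.1178  0.1933] F [0.24 1.53 0.89] gap 1.0033381186659707 grip 0.0
[-0.0031  0.0029  0.2192] [ 0.0003 -0.0003 -0.0021]
```

Call:
apply_moves:
  claw: [1,1,1,1,1]
  travel:
    - [-0.003,0.003,0.04]
    - [-0.003,0.003,0.08]
    - [-0.003,0.003,0.117]
    - [-0.003,0.003,0.14]
    - [-0.003,0.003,0.14]
  turn:
    - [0,0,-0.002]
    - [0,0,-0.002]
    - [0,0,-0.002]
    - [0,0,-0.002]
    - [0,0,-0.002]

```text
t: 2.18
tcp_pos: [0.532, -0.1105, 0.0787]
tool_rot: [-0.066, 0.998, 0.002, -0.004]
force: [0.1, -0.1, -0.7]
finger_gap: 1.003
gripper_force: 0.0
```

```bash
python3 - <<'E'
from h import *
go([.5356,-.115,.018],down(.127))
s=manip.snapshot("side")
cv2.imwrite("pics/side2.png",cv2.resize(s["pixels"][190:290,260:380,::-1],None,fx=5,fy=5,interpolation=2))
E
```

```text
t 2.1833 tcp [ 0.532  -0.1105  0.0787] F [ 0.13 -0.13 -0.65] gap 1.0028694921403474 grip 0.0
[-0.0044 -0.0065  0.0758] [ 0.0017 -0.0027  0.0014]
```

View pics/side2.png

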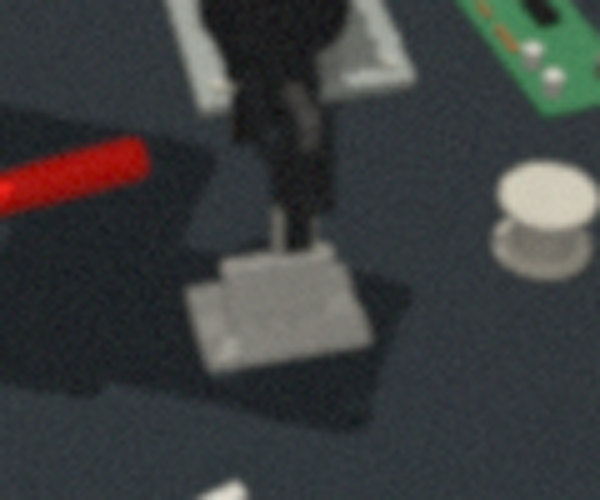

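```bash
python3 - <<'E'
from h import *
st=manip.sense();print(st["tcp_pos"],st["qd"].round(3))
s=dict(np.load("side.npz"))
R0=Ro.from_quat(st["tool_rot"]).as_matrix()
for nm,o in(("tcp",[0,0,0]),("y+",[0,.0425,-.013]),("y-",[0,-.0425,-.013])):
    X=st["tcp_pos"]+R0@o;c=s["R"]@X+s["t"];a=c[:2]/c[2];a*=1+s["k1"]*(a@a)
    p=a*s["intrinsics"][0,0]+s["intrinsics"][:2,2];print(nm,X.round(3),(p-[260,190])*5)
go([.5356,-.115,.018],down(.127))
E
```

```text
[ 0.53346695 -0.11123105  0.08062799] [-0.003 -0.051 -0.044  0.     0.007 -0.002]
tcp [ 0.533 -0.111  0.081] [273.1162638  208.66876029]
y+ [ 0.528 -0.069  0.094] [253.30907713 140.19843403]
y- [ 0.539 -0.153  0.093] [294.62508422 243.36435251]
t 2.2333 tcp [ 0.5335 -0.1112  0.0806] F [ 0.87  0.38 -0.26] gap 0.9988693863975159 grip 0.0
[-0.0024 -0.0053  0.0783] [ 0.001  -0.0016  0.0014]
```

The crop shows the near finger's tip at about (290,245), above and in front of the fin, as projected. I'll let the arm settle before correcting.

Call:
apply_moves:
  claw: [1,1,1]
  travel:
    - [0,0,0]
    - [0,0,0]
    - [0,0,0]
  turn:
    - [0,0,0]
    - [0,0,0]
    - [0,0,0]

```text
t: 2.48
tcp_pos: [0.5367, -0.1135, 0.0839]
tool_rot: [-0.065, 0.998, -0.001, 0.001]
force: [-0.7, -0.0, -0.5]
finger_gap: 0.999
gripper_force: 0.0
```

```bash
python3 - <<'E'
from h import *
go([.5356,-.115,.018],down(.127))
E
```

```text
t 2.4833 tcp [ 0.5367 -0.1135  0.0839] F [-0.74 -0.03 -0.49] gap 0.9990972632898093 grip 0.0
[ 0.0019 -0.0016  0.0824] [-0.0005  0.0009  0.0011]
```

Call:
apply_moves:
  claw: [1,1,1,1,1]
  travel:
    - [0.001,-0.001,0.025]
    - [0.001,-0.001,0.05]
    - [0.001,-0.001,0.07]
    - [0.001,-0.001,0.081]
    - [0.001,-0.001,0.081]
  turn:
    - [0,0,0.001]
    - [0,0,0.001]
    - [0,0,0.001]
    - [0,0,0.001]
    - [0,0,0.001]

```text
t: 2.9
tcp_pos: [0.5345, -0.1141, 0.0167]
tool_rot: [-0.063, 0.998, 0.0, -0.001]
force: [-0.2, -0.4, -0.2]
finger_gap: 1.0
gripper_force: 0.0
```

Call:
apply_moves:
  claw: [1,1,1,1,1]
  travel:
    - [0,0,0]
    - [0,0,0]
    - [0,0,0]
    - [0,0,0]
    - [0,0,0]
  turn:
    - [0,0,0]
    - [0,0,0]
    - [0,0,0]
    - [0,0,0]
    - [0,0,0]

```text
t: 3.32
tcp_pos: [0.5354, -0.1145, 0.0182]
tool_rot: [-0.063, 0.998, -0.0, 0.001]
force: [0.4, 0.1, 0.3]
finger_gap: 1.0
gripper_force: 0.0
```

```bash
python3 - <<'E'
from h import *
go([.5356,-.115,.018],down(.127))
E
```

```text
t 3.3167 tcp [ 0.5354 -0.1145  0.0182] F [0.39 0.14 0.31] gap 0.999757820518346 grip 0.0
[-0.0001 -0.0007  0.0002] [-0.0002  0.0004 -0.    ]
```

Well placed; close the gripper.

Call:
apply_moves:
  claw: [-1,-1,-1,-1,-1]
  travel:
    - [0,0,0]
    - [0,0,0]
    - [0,0,0]
    - [0,0,0]
    - [0,0,0]
  turn:
    - [0,0,0]
    - [0,0,0]
    - [0,0,0]
    - [0,0,0]
    - [0,0,0]
  newtons: 60

```text
t: 3.73
tcp_pos: [0.5349, -0.1143, 0.0174]
tool_rot: [-0.063, 0.998, 0.0, -0.0]
force: [0.2, 0.5, 0.4]
finger_gap: 0.299
gripper_force: 0.0
```

Call:
apply_moves:
  claw: [-1,-1,-1,-1,-1]
  travel:
    - [0,0,0]
    - [0,0,0]
    - [0,0,0]
    - [0,0,0]
    - [0,0,0]
  turn:
    - [0,0,0]
    - [0,0,0]
    - [0,0,0]
    - [0,0,0]
    - [0,0,0]

```text
t: 4.15
tcp_pos: [0.535, -0.1143, 0.0175]
tool_rot: [-0.063, 0.998, -0.0, 0.0]
force: [0.2, 1.1, 1.6]
finger_gap: 0.107
gripper_force: 58.7
```

Call:
apply_moves:
  claw: [-1,-1,-1,-1,-1]
  travel:
    - [0,0,-0.02]
    - [0,0,-0.06]
    - [0,0,-0.11]
    - [0,0,-0.16]
    - [0,0,-0.2]
  turn:
    - [0,0,0]
    - [0,0,0]
    - [0,0,0]
    - [0,0,0]
    - [0,0,0]

```text
t: 4.57
tcp_pos: [0.535, -0.1142, 0.1796]
tool_rot: [-0.063, 0.998, -0.0, 0.0]
force: [0.1, -0.3, -1.5]
finger_gap: 0.106
gripper_force: 58.4
```

```bash
python3 - <<'E'
from h import *
R=down(.095,.477);n=-R[:,2]
f=np.array([.5618,.148,.110])
print("goal tcp at 60mm off",(f+n*.078).round(4))
go(f+n*.0775,R)
E
```

```text
goal tcp at 60mm off [0.5262 0.1446 0.1793]
t 4.5667 tcp [ 0.535  -0.1142  0.1796] F [ 0.14 -0.32 -1.55] gap 0.10637449524894893 grip 58.387014269828796
[-0.0303  0.3223  0.0008] [ 0.0023 -0.1516  0.01  ]
```

Call:
apply_moves:
  claw: [-1,-1,-1,-1,-1]
  travel:
    - [-0.003,0.035,-0.01]
    - [-0.008,0.08,-0.02]
    - [-0.012,0.125,-0.02]
    - [-0.016,0.17,-0.02]
    - [-0.02,0.215,-0.02]
  turn:
    - [0,-0.02,0.002]
    - [0.001,-0.05,0.004]
    - [0.001,-0.08,0.006]
    - [0.002,-0.11,0.008]
    - [0.002,-0.14,0.01]

```text
t: 4.98
tcp_pos: [0.5282, 0.0593, 0.1942]
tool_rot: [-0.045, 0.974, 0.011, 0.22]
force: [1.3, 2.4, -1.4]
finger_gap: 0.108
gripper_force: 58.6
```

```bash
python3 - <<'E'
from h import *
R=down(.095,.477);n=-R[:,2]
f=np.array([.5618,.148,.110])
go(f+n*.0775,R)
E
```

```text
t 4.9833 tcp [0.5282 0.0593 0.1942] F [ 1.35  2.44 -1.35] gap 0.10820093051075305 grip 58.60332190990448
[0.0013 0.1063 0.0206] [-0.0001 -0.0104 -0.0006]
```

Call:
apply_moves:
  claw: [-1,-1,-1,-1,-1]
  travel:
    - [0,0.04,0.005]
    - [0.001,0.07,0.01]
    - [0.001,0.095,0.015]
    - [0.001,0.106,0.02]
    - [0.001,0.106,0.02]
  turn:
    - [0,-0.005,0]
    - [0,-0.01,0]
    - [0,-0.01,0]
    - [0,-0.01,0]
    - [0,-0.01,0]

```text
t: 5.4
tcp_pos: [0.5256, 0.1454, 0.1775]
tool_rot: [-0.048, 0.972, 0.012, 0.232]
force: [0.1, -0.1, -2.1]
finger_gap: 0.109
gripper_force: 58.7
```

Call:
apply_moves:
  claw: [-1,-1,-1,-1,-1]
  travel:
    - [0,0,0]
    - [0,0,0]
    - [0,0,0]
    - [0,0,0]
    - [0,0,0]
  turn:
    - [0,0,0]
    - [0,0,0]
    - [0,0,0]
    - [0,0,0]
    - [0,0,0]

```text
t: 5.82
tcp_pos: [0.5273, 0.1425, 0.1788]
tool_rot: [-0.045, 0.971, 0.011, 0.233]
force: [0.4, 0.6, -1.3]
finger_gap: 0.107
gripper_force: 58.7
```

```bash
python3 - <<'E'
from h import *
R=down(.095,.477);n=-R[:,2]
f=np.array([.5618,.148,.110])
go(f+n*.0775,R)
for k,b in(("side",(250,110,390,215)),("top",(200,150,320,250))):
    s=manip.snapshot(k);np.savez(k+"_b",**s)
    cv2.imwrite(f"pics/{k}3.png",cv2.resize(s["pixels"][b[1]:b[3],b[0]:b[2],::-1],None,fx=5.5,fy=5.5,interpolation=2))
E
```

```text
t 5.8167 tcp [0.5273 0.1425 0.1788] F [ 0.44  0.55 -1.31] gap 0.10655638703463816 grip 58.6635822057724
[ 0.0008  0.0027 -0.0004] [ 0.     -0.0018 -0.0005]
```

View pics/side3.png

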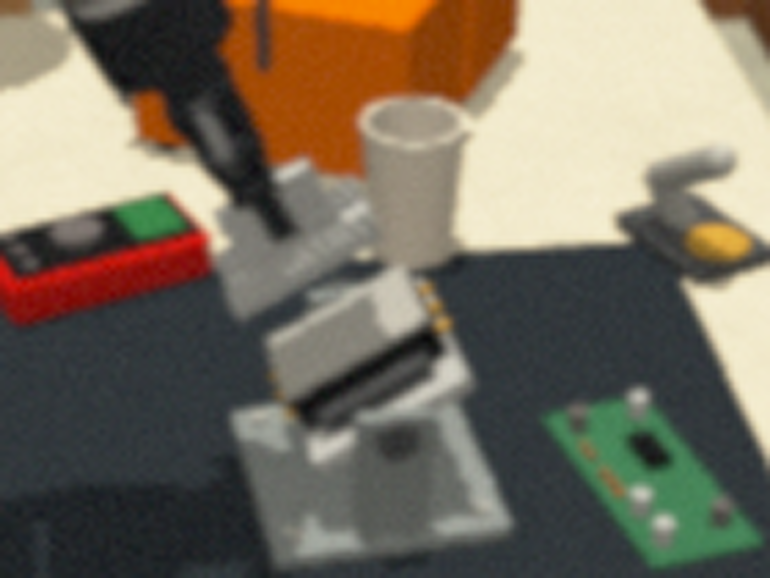

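View pics/top3.png

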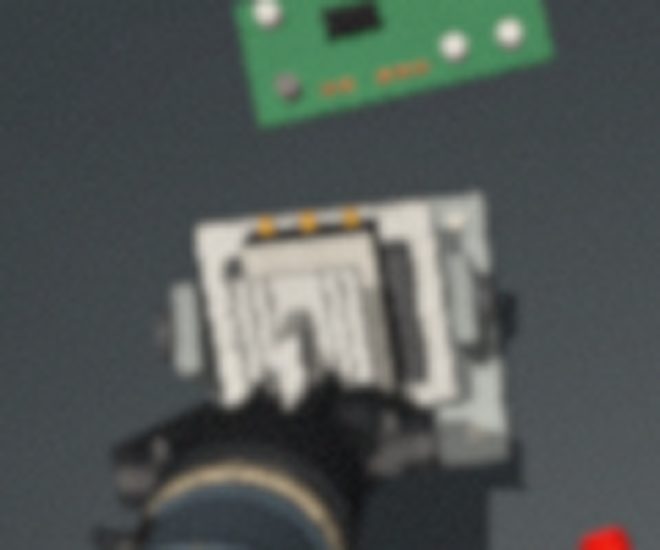

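The side crop shows the sink held above the face, roughly parallel to it (sink's near edge about (240,318)–(370,255), face's near edge (275,345)–(400,275)). The top crop shows it laterally over the face. I'll fit the held sink's base plane to check.

```bash
python3 - <<'E'
from h import *
st=manip.sense();R0=Ro.from_quat(st["tool_rot"]).as_matrix();p=st["tcp_pos"]
for k in("side","top"):
    s=dict(np.load(k+"_b.npz"));W=cloud(s).reshape(-1,3)
    L=(W-p)@R0   # tool coords; underside expected at z=+.0175, low fins at +.0065
    m=(abs(L[:,0])<.055)&(abs(L[:,1])<.036)&(L[:,2]>-.002)&(L[:,2]<.03)&np.isfinite(L).all(1)&(abs(L[:,1])>.009)
    Q=L[m]
    A=np.c_[Q[:,:2],np.ones(len(Q))]
    w=np.ones(len(Q),bool)
    for _ in range(5):
        c=np.linalg.lstsq(A[w],Q[w,2],rcond=None)[0];r=Q[:,2]-A@c;w=abs(r)<.005
    print(k,len(Q),w.sum(),"plane",c.round(4),"x",np.percentile(Q[w,0],[1,50,99]).round(4),"y",np.percentile(Q[w,1],[1,50,99]).round(4))
    # fin (tool frame) : band in z
    m=(abs(L[:,0])<.04)&(abs(L[:,1])<.009)&(L[:,2]<-.004)&(L[:,2]>-.04)
    Q=L[m];print(" fin",len(Q),np.percentile(Q[:,0],[1,99]).round(4),Q[:,2].min() if len(Q) else 0)
R=down(.095,.477)
s=dict(np.load("side_b.npz"));W=cloud(s).reshape(-1,3)
f=np.array([.5618,.148,.110]);L=(W-f)@R
m=(abs(L[:,0])<.043)&(abs(L[:,1])<.028)&(abs(L[:,2])<.006);Q=L[m];A=np.c_[Q[:,:2],np.ones(len(Q))];print("face residual plane",len(Q),np.linalg.lstsq(A,Q[:,2],rcond=None)[0].round(4))
E
```

```text
side 233 195 plane [ 0.0005 -0.018   0.0084] x [-0.0452 -0.0029  0.0439] y [-0.0321 -0.0202  0.0284]
 fin 124 [-0.0303  0.0292] -0.034437816278830684
top 314 274 plane [ 0.0129 -0.001   0.0121] x [-0.0462 -0.0251  0.0042] y [-0.0279 -0.0116  0.0277]
 fin 93 [-0.0316 -0.0027] -0.0381200806134691
face residual plane 280 [ 0.0046 -0.0106 -0.0006]
```

Call:
apply_moves:
  claw: [-1,-1,-1,-1,-1]
  travel:
    - [0,0.001,0.02]
    - [0,0.001,0.035]
    - [0,0.001,0.05]
    - [0,0.001,0.06]
    - [0,0.001,0.065]
  turn:
    - [0,0,0]
    - [0,0,0]
    - [0,0,0]
    - [0,0,0]
    - [0,0,0]

```text
t: 6.33
tcp_pos: [0.5508, 0.1462, 0.1314]
tool_rot: [-0.046, 0.971, 0.011, 0.233]
force: [0.1, -0.1, -1.9]
finger_gap: 0.11
gripper_force: 58.8
```

Call:
apply_moves:
  claw: [-1,-1,-1,-1,-1]
  travel:
    - [0,0,0]
    - [0,0,0]
    - [0,0,0]
    - [0,0,0]
    - [0,0,0]
  turn:
    - [0,0,0]
    - [0,0,0]
    - [0,0,0]
    - [0,0,0]
    - [0,0,0]

```text
t: 6.75
tcp_pos: [0.5506, 0.1465, 0.1329]
tool_rot: [-0.046, 0.971, 0.011, 0.234]
force: [0.4, 0.3, -1.2]
finger_gap: 0.109
gripper_force: 58.8
```

```bash
python3 - <<'E'
from h import *
R=down(.095,.477);n=-R[:,2]
f=np.array([.5618,.148,.110])
go(f+n*.0175,R)
E
```

```text
t 6.75 tcp [0.5506 0.1465 0.1329] F [ 0.38  0.28 -1.15] gap 0.10905943890500475 grip 58.826844692230225
[0.0005 0.0006 0.0101] [ 0.0002 -0.0015 -0.0001]
```

Call:
apply_moves:
  claw: [-1,-1,-1,-1,-1]
  travel:
    - [0,0.0005,0.002]
    - [0,0.0005,0.004]
    - [0,0.0005,0.006]
    - [0,0.0005,0.007]
    - [0,0.0005,0.007]
  turn:
    - [0,-0.001,0]
    - [0,-0.001,0]
    - [0,-0.001,0]
    - [0,-0.001,0]
    - [0,-0.001,0]

```text
t: 7.17
tcp_pos: [0.5531, 0.1471, 0.1271]
tool_rot: [-0.046, 0.971, 0.012, 0.235]
force: [0.5, 0.3, -1.2]
finger_gap: 0.108
gripper_force: 58.8
```

Call:
apply_moves:
  claw: [-1,-1,-1,-1]
  travel:
    - [0,0,0.0006]
    - [0,0,0.0012]
    - [0,0,0.0018]
    - [0,0,0.0018]
  turn:
    - [0,0,0]
    - [0,0,0]
    - [0,0,0]
    - [0,0,0]

```text
t: 7.5
tcp_pos: [0.5534, 0.1472, 0.1263]
tool_rot: [-0.046, 0.971, 0.012, 0.235]
force: [-2.2, -0.9, 2.1]
finger_gap: 0.108
gripper_force: 59.5
```

```bash
python3 - <<'E'
from h import *
R=down(.095,.477);n=-R[:,2]
f=np.array([.5618,.148,.110])
go(f+n*.0175,R)
s=manip.sense();print("normal force",s["force"]@n,s["ft_torque"])
E
```

```text
t 7.5 tcp [0.5534 0.1472 0.1263] F [-2.21 -0.91  2.07] gap 0.10829417385359608 grip 59.46082949638367
[-0.      0.      0.0011] [ 0.0002 -0.0008 -0.0001]
normal force 2.8839626096919777 [-0.1239149   0.2859372  -0.02264672]
```

Call:
apply_moves:
  claw: [-1,-1,-1,-1]
  travel:
    - [0,0,0.0003]
    - [0,0,0.0005]
    - [0,0,0.0005]
    - [0,0,0.0005]
  turn:
    - [0,0,0]
    - [0,0,0]
    - [0,0,0]
    - [0,0,0]

```text
t: 7.83
tcp_pos: [0.5534, 0.1472, 0.1262]
tool_rot: [-0.046, 0.971, 0.012, 0.235]
force: [-5.0, -1.1, 5.7]
finger_gap: 0.109
gripper_force: 60.2
```

```bash
python3 - <<'E'
from h import *
R=down(.095,.477);n=-R[:,2]
f=np.array([.5618,.148,.110])
go(f+n*.0175,R)
s=manip.sense();print("normal force",s["force"]@n,R.T@s["force"],R.T@s["ft_torque"])
E
```

```text
t 7.8333 tcp [0.5534 0.1472 0.1262] F [-4.99 -1.06  5.71] gap 0.10918314767374541 grip 60.19836902618408
[-0.      0.      0.0009] [ 0.0002 -0.0007 -0.    ]
normal force 7.400793493952165 [ 1.87518949 -0.58271704 -7.40079349] [0.19973848 0.21698929 0.0113896 ]
```

Call:
apply_moves:
  claw: [-1,-1,-1,-1,-1]
  travel:
    - [0,0,0]
    - [0,0,0]
    - [0,0,0]
    - [0,0,0]
    - [0,0,0]
  turn:
    - [0.001,0,0]
    - [0.002,0,0]
    - [0.002,0,0]
    - [0.002,0,0]
    - [0.002,0,0]

```text
t: 8.25
tcp_pos: [0.5534, 0.1472, 0.1262]
tool_rot: [-0.045, 0.971, 0.008, 0.235]
force: [-5.6, -0.7, 4.4]
finger_gap: 0.109
gripper_force: 60.1
```

```bash
cat > f.py <<'E'
from h import *
R=down(.095,.477);n=-R[:,2]
f=np.array([.5618,.148,.110])
go(f+n*.0175,R)
s=manip.sense();print("tool-frame F",(R.T@s["force"]).round(2),"M",(R.T@s["ft_torque"]).round(3))
E
python3 f.py
```

```text
t 8.25 tcp [0.5534 0.1472 0.1262] F [-5.56 -0.74  4.39] gap 0.10927884339962571 grip 60.08428394794464
[-0.0001  0.0001  0.0009] [-0.0018 -0.0008 -0.0001]
tool-frame F [ 2.96 -0.21 -6.47] M [-0.051  0.22   0.056]
```

Call:
apply_moves:
  claw: [-1,-1,-1,-1,-1]
  travel:
    - [0,0,0]
    - [0,0,0]
    - [0,0,0]
    - [0,0,0]
    - [0,0,0]
  turn:
    - [0,0.001,0]
    - [-0.0004,0.002,0]
    - [-0.0004,0.002,0]
    - [-0.0004,0.002,0]
    - [-0.0004,0.002,0]

```text
t: 8.67
tcp_pos: [0.5534, 0.1472, 0.1264]
tool_rot: [-0.046, 0.972, 0.009, 0.232]
force: [-5.8, -1.4, 6.8]
finger_gap: 0.107
gripper_force: 60.4
```

```bash
python3 f.py
```

```text
t 8.6667 tcp [0.5534 0.1472 0.1264] F [-5.84 -1.4   6.82] gap 0.10651195148214532 grip 60.38051247596741
[-0.      0.      0.0011] [-0.0014 -0.0027 -0.0001]
tool-frame F [ 2.15 -0.84 -8.78] M [0.04  0.209 0.021]
```

Call:
apply_moves:
  claw: [-1,-1,-1,-1,-1]
  travel:
    - [0,0,0]
    - [0,0,0]
    - [0,0,0]
    - [0,0,0]
    - [0,0,0]
  turn:
    - [0,-0.001,0]
    - [0,-0.002,0]
    - [0,-0.003,0]
    - [0,-0.0035,0]
    - [0,-0.0035,0]

```text
t: 9.08
tcp_pos: [0.5535, 0.1471, 0.1261]
tool_rot: [-0.045, 0.97, 0.009, 0.237]
force: [-5.0, -1.1, 7.2]
finger_gap: 0.107
gripper_force: 60.2
```

```bash
python3 f.py
```

```text
t 9.0833 tcp [0.5535 0.1471 0.1261] F [-4.99 -1.06  7.17] gap 0.10678104455711877 grip 60.236894488334656
[-0.0001  0.0001  0.0008] [-0.0014  0.0007 -0.0001]
tool-frame F [ 1.21 -0.59 -8.69] M [-0.045  0.353  0.024]
```

Call:
apply_moves:
  claw: [-1,-1,-1,-1,-1]
  travel:
    - [0,0,0]
    - [0,0,0]
    - [0,0,0]
    - [0,0,0]
    - [0,0,0]
  turn:
    - [0,-0.001,0]
    - [0,-0.002,0]
    - [0,-0.002,0]
    - [0,-0.002,0]
    - [0,-0.002,0]

```text
t: 9.5
tcp_pos: [0.5535, 0.1472, 0.1261]
tool_rot: [-0.046, 0.97, 0.009, 0.24]
force: [-4.5, -1.8, 8.4]
finger_gap: 0.109
gripper_force: 60.3
```

```bash
python3 f.py
```

```text
t 9.5 tcp [0.5535 0.1472 0.1261] F [-4.53 -1.78  8.42] gap 0.1094160716021255 grip 60.31142234802246
[0.0001 0.     0.0008] [-0.0014  0.0027 -0.    ]
tool-frame F [ 0.29 -1.34 -9.63] M [-0.095  0.705 -0.039]
```

Call:
apply_moves:
  claw: [-1,-1,-1,-1,-1]
  travel:
    - [0,0,0]
    - [0,0,0]
    - [0,0,0]
    - [0,0,0]
    - [0,0,0]
  turn:
    - [-0.0006,0.001,0]
    - [-0.0006,0.0019,0]
    - [-0.0006,0.0019,0]
    - [-0.0006,0.0019,0]
    - [-0.0006,0.0019,0]

```text
t: 9.92
tcp_pos: [0.5535, 0.1472, 0.1261]
tool_rot: [-0.046, 0.97, 0.01, 0.237]
force: [-4.3, -1.5, 6.7]
finger_gap: 0.106
gripper_force: 60.3
```

```bash
python3 f.py; python3 - <<'E'
from h import *
st=manip.sense();R0=Ro.from_quat(st["tool_rot"]).as_matrix();p=st["tcp_pos"]
s=manip.snapshot("side");b=(250,110,390,215)
cv2.imwrite("pics/side4.png",cv2.resize(s["pixels"][b[1]:b[3],b[0]:b[2],::-1],None,fx=5.5,fy=5.5,interpolation=2))
W=cloud(s).reshape(-1,3);L=(W-p)@R0
m=(abs(L[:,0])<.055)&(abs(L[:,1])<.036)&(L[:,2]>-.002)&(L[:,2]<.014)&(abs(L[:,1])>.009)
Q=L[m];A=np.c_[Q[:,:2],np.ones(len(Q))]
print(len(Q),np.linalg.lstsq(A,Q[:,2],rcond=None)[0].round(4),np.percentile(Q[:,0],[1,99]))
f=np.array([.5618,.148,.110]);print("contact centre in tool",R0.T@(f-p))
E
```

```text
t 9.9167 tcp [0.5535 0.1472 0.1261] F [-4.35 -1.5   6.65] gap 0.10589469787648985 grip 60.28193950653076
[-0.0001  0.0001  0.0008] [-0.0008  0.0008 -0.0001]
tool-frame F [ 0.92 -1.08 -7.96] M [0.05 0.4  0.07]
196 [ 0.0032 -0.0121  0.0084] [-0.04509427  0.04422868]
contact centre in tool [-1.84545038e-05  8.34170815e-05  1.81400700e-02]
```

View pics/side4.png

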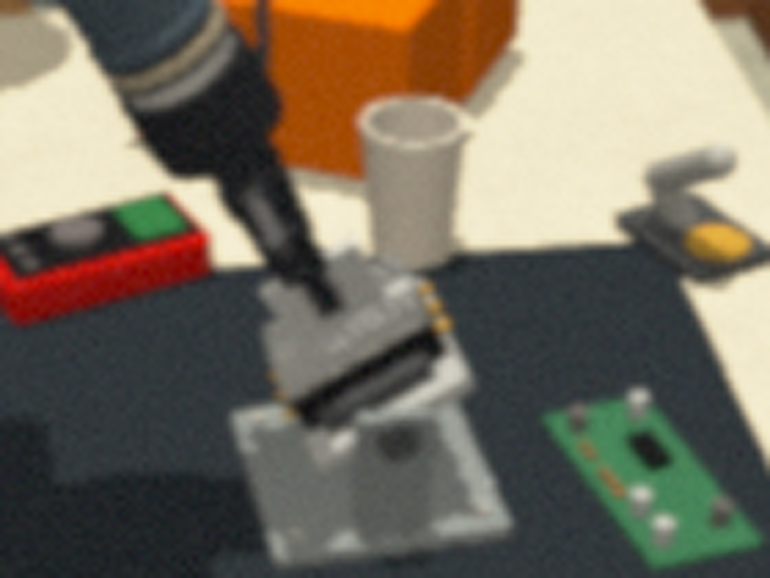

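The crop shows the sink seated and centred on the face (edges about (275,390)–(435,320)), with the holder unmoved. To settle the torque bias I'll lift slightly, read the free torque, and press again.

Call:
apply_moves:
  claw: [-1,-1,-1,-1,-1]
  travel:
    - [0,0,-0.002]
    - [0,0,-0.004]
    - [0,0,-0.004]
    - [0,0,-0.004]
    - [0,0,-0.004]
  turn:
    - [0,0,0]
    - [0,0,0]
    - [0,0,0]
    - [0,0,0]
    - [0,0,0]

```text
t: 10.38
tcp_pos: [0.5526, 0.147, 0.1284]
tool_rot: [-0.046, 0.97, 0.01, 0.237]
force: [-0.1, 0.1, -1.1]
finger_gap: 0.108
gripper_force: 58.9
```

```bash
python3 f.py
```

```text
t 10.3833 tcp [0.5526 0.147  0.1284] F [-0.12  0.08 -1.05] gap 0.10819358740793489 grip 58.87195944786072
[0.0002 0.0001 0.0038] [-0.0008  0.0007 -0.0001]
tool-frame F [0.59 0.09 0.88] M [0.014 0.372 0.001]
```

Call:
apply_moves:
  claw: [-1,-1,-1,-1,-1]
  travel:
    - [0,0,0.001]
    - [0,0,0.002]
    - [0,0,0.0028]
    - [0,0,0.0034]
    - [0,0,0.0034]
  turn:
    - [0,0,0]
    - [0,0,0]
    - [0,0,0]
    - [0,0,0]
    - [0,0,0]

```text
t: 10.8
tcp_pos: [0.5535, 0.1471, 0.1262]
tool_rot: [-0.046, 0.97, 0.01, 0.237]
force: [-1.3, -0.5, -0.0]
finger_gap: 0.109
gripper_force: 59.2
```

```bash
python3 f.py
```

```text
t 10.8 tcp [0.5535 0.1471 0.1262] F [-1.31 -0.5  -0.03] gap 0.10932679991602436 grip 59.22175347805023
[0.     0.0001 0.0009] [-0.0008  0.0008 -0.0001]
tool-frame F [ 1.21 -0.37 -0.59] M [0.033 0.335 0.012]
```

Free torque is (0.014, 0.372) against (0.05, 0.40) when pressed, so the net moment is near zero and it is flush. Now press to about 10 N.

Call:
apply_moves:
  claw: [-1,-1,-1,-1,-1]
  travel:
    - [0,0,0.0002]
    - [0,0,0.0005]
    - [0,0,0.0007]
    - [0,0,0.0007]
    - [0,0,0.0007]
  turn:
    - [0,0,0]
    - [0,0,0]
    - [0,0,0]
    - [0,0,0]
    - [0,0,0]

```text
t: 11.22
tcp_pos: [0.5535, 0.1471, 0.1261]
tool_rot: [-0.046, 0.97, 0.01, 0.237]
force: [-4.3, -2.0, 5.5]
finger_gap: 0.106
gripper_force: 60.0
```

Call:
apply_moves:
  claw: [-1,-1,-1,-1,-1]
  travel:
    - [0,0,0]
    - [0,0,0]
    - [0,0,0]
    - [0,0,0]
    - [0,0,0]
  turn:
    - [0,0,0]
    - [0,0,0]
    - [0,0,0]
    - [0,0,0]
    - [0,0,0]

```text
t: 11.63
tcp_pos: [0.5535, 0.1471, 0.1261]
tool_rot: [-0.046, 0.97, 0.01, 0.237]
force: [-4.8, -1.9, 5.3]
finger_gap: 0.108
gripper_force: 60.0
```

```bash
python3 f.py
```

```text
t 11.6333 tcp [0.5535 0.1471 0.1261] F [-4.83 -1.91  5.33] gap 0.10830507601090565 grip 59.9967885017395
[0.     0.0001 0.0008] [-0.0008  0.0009 -0.0001]
tool-frame F [ 1.99 -1.44 -7.03] M [0.148 0.338 0.026]
```

Call:
apply_moves:
  claw: [-1,-1,-1,-1,-1]
  travel:
    - [0,-0.0001,0.0002]
    - [0,-0.0001,0.0002]
    - [0,-0.0001,0.0002]
    - [0,-0.0001,0.0002]
    - [0,-0.0001,0.0002]
  turn:
    - [0.0003,0,0]
    - [0.0003,0,0]
    - [0.0003,0,0]
    - [0.0003,0,0]
    - [0.0003,0,0]

```text
t: 12.05
tcp_pos: [0.5535, 0.1471, 0.1261]
tool_rot: [-0.046, 0.97, 0.01, 0.237]
force: [-4.8, -1.8, 6.4]
finger_gap: 0.11
gripper_force: 60.2
```

```bash
python3 f.py
```

```text
t 12.05 tcp [0.5535 0.1471 0.1261] F [-4.79 -1.76  6.36] gap 0.10997265688079239 grip 60.21685302257538
[0.     0.0001 0.0008] [-0.0011  0.0009 -0.0001]
tool-frame F [ 1.47 -1.3  -7.91] M [0.1   0.378 0.041]
```

One small increment more, then a stability check.

Call:
apply_moves:
  claw: [-1,-1,-1,-1,-1]
  travel:
    - [0,0,0.0002]
    - [0,0,0.0002]
    - [0,0,0.0002]
    - [0,0,0.0002]
    - [0,0,0.0002]
  turn:
    - [0,0,0]
    - [0,0,0]
    - [0,0,0]
    - [0,0,0]
    - [0,0,0]

```text
t: 12.47
tcp_pos: [0.5535, 0.1471, 0.1261]
tool_rot: [-0.046, 0.97, 0.01, 0.237]
force: [-5.5, -1.6, 8.8]
finger_gap: 0.109
gripper_force: 60.5
```

Call:
apply_moves:
  claw: [-1,-1,-1,-1,-1]
  travel:
    - [0,0,0]
    - [0,0,0]
    - [0,0,0]
    - [0,0,0]
    - [0,0,0]
  turn:
    - [0,0,0]
    - [0,0,0]
    - [0,0,0]
    - [0,0,0]
    - [0,0,0]

```text
t: 12.88
tcp_pos: [0.5535, 0.1471, 0.1261]
tool_rot: [-0.046, 0.97, 0.01, 0.238]
force: [-6.8, -1.2, 7.4]
finger_gap: 0.111
gripper_force: 60.5
```

```bash
python3 f.py
```

```text
t 12.8833 tcp [0.5535 0.1471 0.1261] F [-6.81 -1.24  7.39] gap 0.11131716387978205 grip 60.45889735221863
[0.     0.0001 0.0008] [-0.0011  0.001  -0.0001]
tool-frame F [ 2.73 -0.59 -9.73] M [0.056 0.403 0.019]
```

The normal force is about 10 N, steady, with balanced moments. Handing in.

```bash
python3 -c "
from station import manip
print(manip.sign_off())"
```

```text
the job is handed in; nothing more can be done
None
```

The long heat sink sits flush and centred, lengthwise on the module's sloped face, still gripped and pressed with about 10 N; the job was handed in at about 13 s, the holder looked unmoved in the last picture, and no verdict came back.

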